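Clamp the circuit board in its soldering fixture

TASK

Get the circuit board clamped for soldering: with a finger, push the yellow clamp strap round over the board until it is fully home against its stop, and only then push the red cam lever down flat on top of it. Do not touch the board, leave the other things on the bench where they are, and finish with the robot clear of everything.

Things in the scene. Friction and masses are not known exactly. Their poses are not given: they have to be found in the camera images.
- fixture: clamping fixture fixed to the bench: aluminium base 130 (x) x 350 (y) x 12 mm, y from -165 to +185 mm. Origin on the bench surface below the board's middle. +x points roughly away from the robot, +y to the robot's left (turned up to 0.4 rad). Strap pivot at y -120 mm, blue lever latch at the other end. Strap and pad apart, nothing within 90 mm of the origin is higher than 25 mm above the bench
- strap (a joint): yellow strap's angle about its vertical pivot: 0 = home at its stop, along fixture +y over the board (hard limit); grows as it opens, counter-clockwise from above, towards the robot. At angle a it points from the pivot along (-sin a, cos a) in fixture x, y. Starts 0.8 to 1.3 rad, limit 1.6. Stiff hinge, stays where left; about 1 to 2 N moves it 110 mm from the pivot
- strap_pivot (a point): the strap's pivot axis, at the height of the strap's top (48 mm above the bench)
- strap_push (a point): point on the centre line of the strap's top face, 120 mm from the pivot. The strap is a yellow bar 22 mm wide, 14 mm high (34 to 48 mm above the bench), ending 255 mm from the pivot; a black rubber pad under this point reaches down to 24.5 mm above the bench
- cam_lever (a joint): red lever's angle about its level hinge: 0 = down, flat over the strap, pointing along fixture -y (hard limit); 1.57 = upright. Starts 1.1 to 1.5, leaning a little over the board; limit 1.7. Stiff hinge, stays where left; about 3 to 5 N moves it 50 mm from the hinge. Push it from its outer (fixture +y) side, over and down
- lever_hinge (a point): middle of the lever's hinge pin, which lies along fixture x, 62 mm above the bench, at fixture y +125 mm. Blue cheeks beside it (39 mm over both in x, y 112 to 152 mm) and the blue column behind (50 mm wide in x, y 143 to 168 mm) end 76 mm above the bench; the strap's blue stop is at x +11 to +26 mm, y 105 to 143 mm, up to 50 mm high
- lever_end (a point): middle of the free end of the red cam lever, 75 mm from its hinge. The red handle is 22 mm wide and 12 mm thick, from 13 to 75 mm from the hinge, centred on the hinge line; when down its top is 68 mm above the bench
- board: green circuit board on an aluminium heat-spreader, 72 x 102 x 8 mm with chips up to 12 mm, loose in the fixture's shallow nest; origin at the centre of its underside, 12 mm above the bench; highest chip 24 mm above the bench. Not to be touched by the robot
- spool: copper-coloured solder spool standing on the bench, 60 mm diameter, 46 mm high; origin at the centre of its underside. Leave alone
- jar: amber flux jar with a black cap, 44 mm diameter, 60 mm high; origin at the centre of its underside. Leave alone
- tin: dark round tip-cleaner tin, 68 mm diameter, 42 mm high; origin at the centre of its underside. Leave alone
- screwdriver: screwdriver with an orange handle lying on the bench along its own x axis, 170 mm long, 26 mm high; origin at the middle of its underside. Leave alone

How it is judged:
By the outcome, as a careful person would: the job done as asked, in the order asked, and still so for the second after the job is handed in, with the robot touching nothing.
It also fails if it takes over 53 s, if anything falls off the work surface, if the arm or the gripper's body presses on something with over 40 N, if the wrist force passes 120 N, or if a joint passes its speed limit or range.

ROBOT

A 6-joint arm with a two-finger parallel gripper is mounted at the origin on the work surface. World frame = base frame: x ahead of the robot, y to its left, z up, the work surface at z = 0. Lengths are in mm, angles in degrees, forces in N, time in s.
With the tool pointing down it reaches from about 350 to 850 mm from the base axis. Payload 8.1 kg.
Tool frame: the origin (TCP) lies on the mounting face of the last link; the fingertips stand 173 mm ahead of it and the grasp point (between the pads) lies 155 mm ahead of it; z points along the fingers, y is the direction in which the jaws open and shut (so a half turn about z gives the same grasp; the last joint's range is limited). The gripper opens to 85 mm and grips with 20 to 120 N. Pads are 22 mm wide; open, the fingers measure 114 mm over their backs; the gripper's body (76 mm by 85 mm) begins 54 mm behind the grasp point. The pads swing forward as they close: fully open they stand 13 mm farther back than shut.
Start: joints at [68.847, 7.471, 85.268, -0, 87.261, -4.893], TCP at [167.982, 576.011, 404.692] pointing down, gripper open.
Joint ranges: [-169.43, 169.43], [-51.17, 129.36], [1.28, 143.12], [-76.62, 256.62], [0, 156.53], [-152.29, 152.29]. Speed limits (degrees/s): [136.94, 136.94, 159.86, 180, 180, 180].

INTERFACE

Orientations are given as [roll, pitch, yaw] about the fixed x, y, z axes, in that order (R = Rz(yaw) Ry(pitch) Rx(roll)).
In Python, from bench import * gives the robot as it stands.
- The arm moves only by the tool arm_command, never from a script. Its argument "plan" is a list of rows, each an object of numbers: "jaw": the closure, from 0 (fully open) to 1 (shut); "dx", "dy", "dz": the shift along the tool's x, y, z in mm; "wx", "wy", "wz": the turn, a rotation vector about the tool's x, y, z in rad. A call has 1 to 12 rows; each row is the pose to reach, as a shift and turn from the pose commanded when the call began, along the tool's axes at that moment; what a row does not reach only later rows make up. A row lasts 1/10 s, in which the tool goes at most 50 mm and 8.59 degrees, less where a joint would pass 70% of its speed; a pose out of reach is approached as far as the arm can. A call with a gripper value outside its range is refused whole. The fingers move at their own pace and stop on an object; "squeeze" is the grip in N (left out, the last holds). Time passes only in rows, so rows that repeat a pose let the fingers close. It gives the time, the measured TCP pose, the force and the opening at its end, in the units of the state.
- sense(): the state, without advancing time (a new reading comes with each control period).
- snapshot(name): name is "scene" or "top" or "wrist"; returns a dict with "pixels" (400x640x3 uint8, red, green, blue), "fx", "fy", "cx", "cy" (pixels), "k1" (the pictures are not rectified: a ray, as slopes to the right and down, at radius r is drawn at 1 + k1 r^2 times it, then the intrinsics apply), "extrinsics" (4x4, takes a point from camera to world coordinates). Camera axes: x right, y up, looking along -z (the intrinsics and any distortion apply to the point x, -y, -z); pixel columns grow to the right and rows downward; lengths in mm; the calibration is good to about 2 mm. A picture is of the moment at which its call begins. There is no depth.
- hand_in(): hands the job in, once; it reports no verdict.
Trained networks look in the newest picture that a camera, given by its name, has taken for a name from the list of things; names that differ only in an ending like _2 or _b are one class to them, and where a whole thing is asked for, a point or a joint stands for the part that bears it (a point fixed in the world has none). Each returns a list of dicts, best first, with "score" (0 to 1); they miss things now and then, are a little off and sometimes report something else, mostly with a low value. They report only what shows in the picture. A call takes as long as a camera call.
- recognise(camera, target): "box" ([left, top, width, height] in pixels, round what is visible of it).
- pinpoint(camera, target): "pixel" ([column, row] in pixels: a listed point, or the origin of a listed thing).
The state is a dict: "time": time; "joint_pos": joint angles; "qd": joint speeds; "joint_efforts": joint torques, N m; "tool_pos": TCP position; "tcp_rot": TCP orientation; "ft_force": force on the tool from outside, world axes, zero at the start; "wrist_torque": the same for the moment, N m; "finger_gap": finger opening in mm.
Only numpy, scipy, OpenCV 4.12 (cv2) and the standard library are available. Lean on these libraries where they do the work, as an engineer would, in place of code of your own. Each camera call takes 0.05 s, during which the arm holds its last target.

## Working session

There is one attempt and no reset: what is moved stays moved. The work goes in short steps, Python scripts to look and compute and a tool call to move; the robot and the scene stay as the last step left them, time stands still between calls to the robot, and variables do not carry over. Pictures are saved under pics/ and viewed, and the job is handed in when it is done.

Besides the shell and the picture viewer there is one more tool, called after ">>>" as a command line: name --argument value ..., lists and objects as JSON in quotes. arm_command: Moves the arm, as the interface text tells. Its arguments: {"type":"object","properties":{"plan":{"type":"array"},"squeeze":{"type":"number"}},"required":["plan"]}

```bash
ls; mkdir -p pics; python3 - <<'E'
from bench import *
import cv2
print(sense())
for n in ("scene","top","wrist"):
    s=snapshot(n); cv2.imwrite(f"pics/{n}0.png",s["pixels"][:,:,::-1])
    print(n,s["fx"],s["fy"],s["cx"],s["cy"],s["k1"]); print(s["extrinsics"])
E
```

```text
pics
{'time': 0.0, 'joint_pos': array([ 6.88457049e+01,  7.51501670e+00,  8.53290063e+01,  9.50451846e-04,
        8.72605307e+01, -4.89159641e+00]), 'qd': array([-0.02378521, -0.15397857,  0.04193171, -0.06526237,  0.09887108,
       -0.10518462]), 'joint_efforts': array([ 9.15120690e-04, -5.69357371e+01, -5.00573552e+01, -2.15891455e-04,
        1.40571536e-02, -2.63373664e-05]), 'tool_pos': array([167.90452308, 575.79393079, 403.64770016]), 'tcp_rot': array([-1.79895908e+02, -9.86119027e-03,  1.63737246e+02]), 'ft_force': array([ 0.12685358, -0.43432531,  0.43399076]), 'wrist_torque': array([-0.0037457 , -0.04896596,  0.01410525]), 'finger_gap': 85.50140632618098}
scene 456.1893317485068 456.1893317485068 323.398770621065 202.08317717685844 -5.672302239877278e-05
[[-7.74014794e-01 -4.95650231e-01  3.93994856e-01  9.41036738e+02]
 [ 6.33048265e-01 -5.93716645e-01  4.96739811e-01  3.69662318e+02]
 [-1.22878981e-02  6.33901723e-01  7.73315986e-01  7.17275288e+02]
 [ 0.00000000e+00  0.00000000e+00  0.00000000e+00  1.00000000e+00]]
top 485.59963405808213 485.59963405808213 310.3543764234034 209.62387149881806 0.0303357344929296
[[-1.02534724e-03  9.87309548e-01 -1.58804299e-01  4.19155533e+02]
 [-9.99965815e-01  2.90649995e-04  8.26346462e-03 -4.58558498e+01]
 [ 8.20475398e-03  1.58807343e-01  9.87275498e-01  1.06802736e+03]
 [ 0.00000000e+00  0.00000000e+00  0.00000000e+00  1.00000000e+00]]
wrist 346.3349651613701 346.3349651613701 321.5576568467738 199.31077211133254 -0.021056750145822725
[[ 2.79828225e-01 -9.11470249e-01 -3.01526368e-01  9.16098178e+01]
 [ 9.60048935e-01  2.65182198e-01  8.93557191e-02  5.98701299e+02]
 [-1.48565467e-03 -3.14484321e-01  9.49261505e-01  3.73412265e+02]
 [ 0.00000000e+00  0.00000000e+00  0.00000000e+00  1.00000000e+00]]
```

View pics/scene0.png

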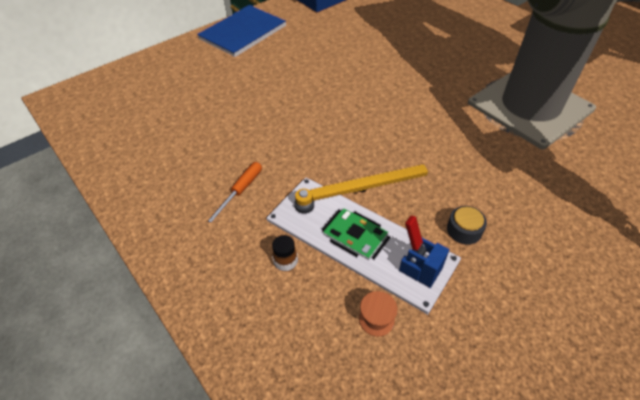

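View pics/top0.png

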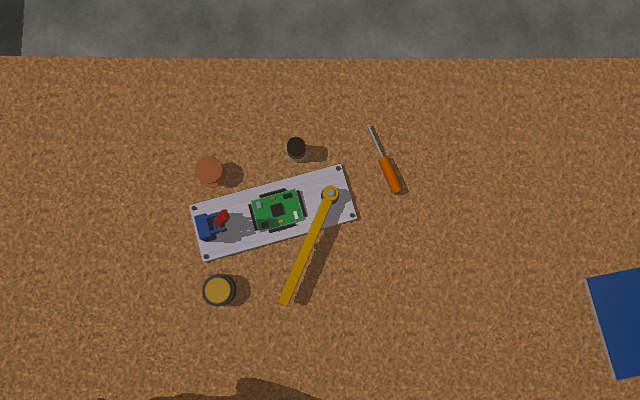

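```bash
python3 - <<'E'
from bench import *
for c in ("scene","top"):
    for t in ("fixture","strap_pivot","strap_push","lever_hinge","lever_end","board","spool","jar","tin","screwdriver"):
        print(c,t,[(round(d["score"],2),[round(float(v),1) for v in d["pixel"]]) for d in pinpoint(c,t)][:3])
E
```

```text
scene fixture [(0.63, [356.8, 239.3]), (0.16, [373.9, 320.3])]
scene strap_pivot [(0.87, [303.4, 193.2]), (0.51, [283.8, 263.1])]
scene strap_push [(0.87, [360.3, 179.9])]
scene lever_hinge [(0.67, [423.8, 252.3])]
scene lever_end [(0.78, [411.1, 217.1])]
scene board [(0.74, [354.1, 236.8]), (0.33, [236.2, 194.9]), (0.25, [362.2, 181.4])]
scene spool [(0.85, [375.1, 320.2])]
scene jar [(0.76, [286.4, 261.6])]
scene tin [(0.71, [460.3, 229.3])]
scene screwdriver [(0.59, [236.0, 195.3])]
top fixture [(0.45, [275.1, 209.6])]
top strap_pivot [(0.69, [328.4, 193.5])]
top strap_push []
top lever_hinge [(0.78, [217.4, 222.6]), (0.37, [380.6, 159.1])]
top lever_end [(0.57, [225.9, 214.0])]
top board [(0.92, [277.0, 209.2]), (0.65, [216.5, 292.6])]
top spool [(0.8, [210.8, 175.1])]
top jar [(0.84, [294.3, 150.6])]
top tin [(0.82, [220.0, 292.4])]
top screwdriver [(0.87, [382.8, 159.0]), (0.46, [274.4, 208.9])]
```

The top view shows the fixture with corners near (190,207), (342,165), (357,218) and (205,262). The strap runs from (330,193) to (285,303), the lever is near (222,217), the tin is at (219,290) and the spool at (209,170). Next I'll triangulate these and fit the fixture pose.

```bash
cat > h.py <<'E'
import numpy as np, cv2
def ray(s,px):
    E=np.array(s["extrinsics"]); d=np.array([(px[0]-s["cx"])/s["fx"],(px[1]-s["cy"])/s["fy"]]); u=d.copy()
    for _ in range(20): u=d/(1+s["k1"]*(u@u))
    v=E[:3,:3]@np.array([u[0],-u[1],-1.0]); return E[:3,3],v/np.linalg.norm(v)
def proj(s,P):
    E=np.array(s["extrinsics"]); c=E[:3,:3].T@(np.asarray(P,float)-E[:3,3]); u=np.array([c[0],-c[1]])/-c[2]
    u=u*(1+s["k1"]*(u@u)); return np.array([u[0]*s["fx"]+s["cx"],u[1]*s["fy"]+s["cy"]])
def onz(s,px,z):
    o,v=ray(s,px); return o+v*(z-o[2])/v[2]
def tri(l):
    A=np.zeros((3,3));b=np.zeros(3);R=[ray(s,p) for s,p in l]
    for o,v in R: M=np.eye(3)-np.outer(v,v);A+=M;b+=M@o
    X=np.linalg.solve(A,b); return X,max(np.linalg.norm((np.eye(3)-np.outer(v,v))@(X-o)) for o,v in R)
E
python3 - <<'E'
from bench import *
from h import *
from scipy.optimize import least_squares
S={c:snapshot(c) for c in ("scene","top")}
P={"fixture":((356.8,239.3),(275.1,209.6)),"strap_pivot":((303.4,193.2),(328.4,193.5)),"lever_hinge":((423.8,252.3),(217.4,222.6)),"lever_end":((411.1,217.1),(225.9,214)),"board":((354.1,236.8),(277,209.2)),"spool":((375.1,320.2),(210.8,175.1)),"jar":((286.4,261.6),(294.3,150.6)),"tin":((460.3,229.3),(220,292.4)),"screwdriver":((236,195.3),(382.8,159))}
for k,(a,b) in P.items():
    X,e=tri([(S["scene"],a),(S["top"],b)]); print(k,X.round(1),round(e,1))
    z={"strap_pivot":48,"lever_hinge":62,"board":12}.get(k,0)
    if k!="lever_end": print("   planes",onz(S["scene"],a,z).round(1),onz(S["top"],b,z).round(1))
for c in S:
    im=S[c]["pixels"][:,:,::-1]; 
    x0,y0,w,h=(190,155,290,170) if c=="scene" else (180,120,240,190)
    f=min(800/w,600/h); cv2.imwrite(f"pics/{c}_z.png",cv2.resize(im[y0:y0+h,x0:x0+w],None,fx=f,fy=f,interpolation=cv2.INTER_CUBIC)[:600,:800]); print(c,x0,y0,f)
E
```

```text
fixture [589.2  23.8   7.9] 0.8
   planes [584.8  20.6   0. ] [591.   23.7   0. ]
strap_pivot [618.3 -94.3  56.3] 2.4
   planes [ 615.6 -102.1   48. ] [618.2 -93.   48. ]
lever_hinge [550.8 141.8  66. ] 3.8
   planes [546.1 143.4  62. ] [553.5 139.5  62. ]
lever_end [559.3 110.5 138.6] 1.2
board [590.2  18.6  11.1] 0.2
   planes [590.8  18.9  12. ] [589.9  18.7  12. ]
spool [670.5 165.7   3.5] 3.0
   planes [671.1 162.4   0. ] [669.4 168.8   0. ]
jar [722.2 -18.3  13.6] 0.8
   planes [717.4 -25.1   0. ] [726.7 -18.5   0. ]
tin [413.  135.6   1.5] 5.7
   planes [415.8 130.8   0. ] [409.7 140.7   0. ]
screwdriver [ 705.  -217.5    5.1] 1.1
   planes [ 702.7 -220.8    0. ] [ 707.2 -219.1    0. ]
scene 190 155 2.7586206896551726
top 180 120 3.1578947368421053
```

View pics/scene_z.png

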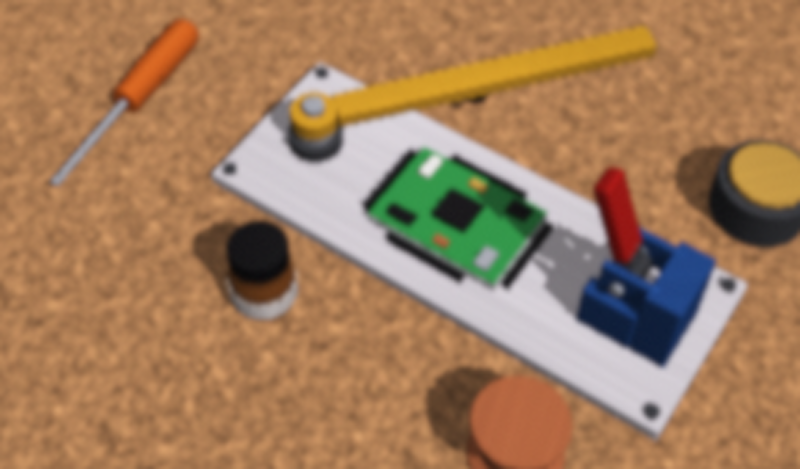

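View pics/top_z.png

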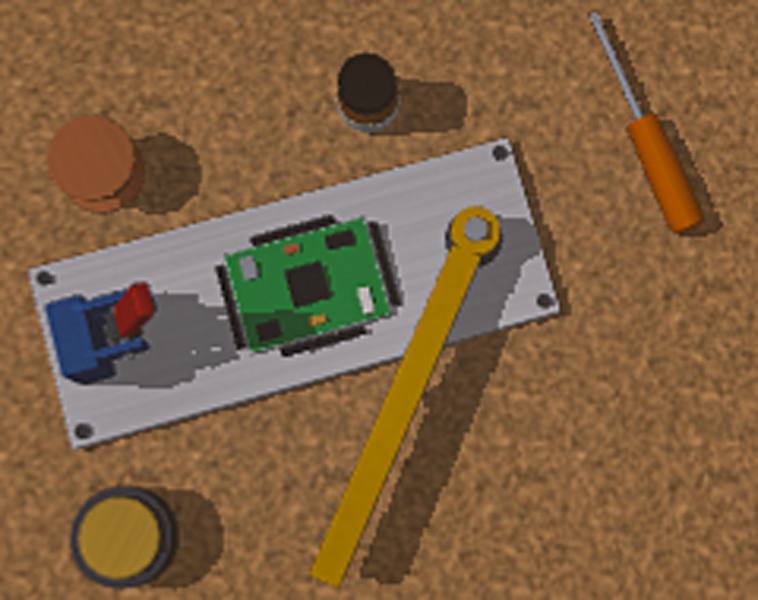

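```bash
python3 - <<'E'
from bench import *
from h import *
from scipy.optimize import least_squares
S={c:snapshot(c) for c in ("scene","top")}
C=[(65,185),(65,-165),(-65,-165),(-65,185)]
sc=np.array([(655,437),(212,176),(320,63),(748,288)])/2.7586+[190,155]
tp=np.array([(30,270),(510,139),(560,312),(72,447)])/3.1579+[180,120]
def W(p,x,y,z): c,s=np.cos(p[2]),np.sin(p[2]); return [p[0]+c*x-s*y,p[1]+s*x+c*y,z]
O={"scene":[(c[0],c[1],12,q) for c,q in zip(C,sc)]+[(0,-120,48,np.array([313,103])/2.7586+[190,155])],
"top":[(c[0],c[1],12,q) for c,q in zip(C,tp)]+[(0,-120,48,np.array([478,229])/3.1579+[180,120])]}
for cs in (["scene"],["top"],["scene","top"]):
    f=lambda p: np.concatenate([proj(S[c],W(p,x,y,z))-q for c in cs for x,y,z,q in O[c]])
    r=least_squares(f,[590,20,.25]); print(cs,r.x.round(3),np.abs(r.fun).max().round(2),f(r.x).round(1))
p=r.x
tip=onz(S["top"],np.array([328,580])/3.1579+[180,120],48); tip2=onz(S["scene"],np.array([650,38])/2.7586+[190,155],48)
pv=np.array(W(p,0,-120,48))
for t in (tip,tip2):
    d=t-pv; print("tip",t.round(1),np.linalg.norm(d[:2]).round(1),"a",(np.arctan2(-d[0],d[1])-p[2]).round(3))
le=tri([(S["scene"],np.array([613,178])/2.7586+[190,155]),(S["top"],np.array([139,293])/3.1579+[180,120])]);
for X in (le[0],np.array([559.3,110.5,138.6])):
    d=X-np.array(W(p,0,125,62)); c,s=np.cos(p[2]),np.sin(p[2]); l=[c*d[0]+s*d[1],-s*d[0]+c*d[1],d[2]]
    print("lever end",X.round(1),le[1],"local rel hinge",np.round(l,1),"ang",np.arctan2(l[2],-l[1]).round(3),np.hypot(l[1],l[2]))
print("hinge",np.round(W(p,0,125,62),1),"pivot",pv.round(1))
for n,q in dict(tin=(412.7,136),spool=(670,166),jar=(722,-20)).items():
    d=np.array(q)-p[:2]; print(n,(c*d[0]+s*d[1]).round(1),(-s*d[0]+c*d[1]).round(1))
E
```

```text
['scene'] [5.85992e+02 1.72660e+01 2.64000e-01] 2.38 [ 0.2  0.1 -0.7 -1.4  0.2 -0.8 -0.1 -0.4  0.4  2.4]
['top'] [5.86738e+02 1.67110e+01 2.73000e-01] 0.82 [-0.7 -0.6  0.1 -0.6  0.8  0.   0.   0.5 -0.3  0.6]
['scene', 'top'] [5.86342e+02 1.70820e+01 2.68000e-01] 2.56 [ 0.3 -0.1 -1.  -1.1 -0.2 -0.7 -0.2 -0.7  0.   2.6 -0.8 -0.8  0.1 -0.2
  0.6  0.6 -0.4  0.4 -0.4  1. ]
tip [387.    0.4  48. ] 251.5 a 0.898
tip [387.5   4.5  48. ] 252.7 a 0.882
lever end [561.5 114.5 138.3] 1.5999936108969024 local rel hinge [  1.9 -24.5  76.3] ang 1.26 80.11512991022255
lever end [559.3 110.5 138.6] 1.5999936108969024 local rel hinge [ -1.3 -27.8  76.6] ang 1.223 81.47343426833696
hinge [553.2 137.6  62. ] pivot [618.1 -98.6  48. ]
tin -135.9 160.7
spool 120.1 121.4
jar 121.0 -71.7
```

Fixture pose is about (586.5, 17, 0.27 rad), the strap angle about 0.89 and the lever about 1.24. I'll go above the strap's outer side with the jaws shut, then refine with the wrist camera.

```bash
cat >> h.py <<'E'
from scipy.spatial.transform import Rotation as Ro
FX=np.array([586.5,17.0,0.27])
def FW(x,y,z): c,s=np.cos(FX[2]),np.sin(FX[2]); return np.array([FX[0]+c*x-s*y,FX[1]+s*x+c*y,z])
def toF(P): c,s=np.cos(FX[2]),np.sin(FX[2]); d=np.asarray(P)[:2]-FX[:2]; return np.array([c*d[0]+s*d[1],-s*d[0]+c*d[1],P[2]])
def rel(pos0,rpy0,pos1,rpy1):
    R0=Ro.from_euler("xyz",rpy0,degrees=True); R1=Ro.from_euler("xyz",rpy1,degrees=True)
    return R0.inv().apply(np.array(pos1)-pos0).round(1),(R0.inv()*R1).as_rotvec().round(3)
def strapframe(a,r,off): # off>0: on the opening side
    return FW(-r*np.sin(a)-off*np.cos(a),-120+r*np.cos(a)-off*np.sin(a),0)
E
python3 - <<'E'
from h import *
a=0.89; q=strapframe(a,150,45); print(q, "yaw",np.degrees(FX[2]+a))
q[2]=400
print(rel([168,576,404.7],[180,0,163.74],q,[180,0,np.degrees(FX[2]+a)]))
E
```

```text
[463.01702726 -80.00771805   0.        ] yaw 66.4631042351755
(array([-466.9, -547.2,    4.7]), array([ 0.   , -0.   ,  1.698]))
```

>>> arm_command --plan '[{"dx":-20,"dy":-24,"dz":0,"wz":0.07,"jaw":1},{"dx":-50,"dy":-58,"dz":0,"wz":0.18,"jaw":1},{"dx":-80,"dy":-93,"dz":0,"wz":0.29,"jaw":1},{"dx":-110,"dy":-128,"dz":0,"wz":0.4,"jaw":1},{"dx":-140,"dy":-163,"dz":0,"wz":0.51,"jaw":1},{"dx":-170,"dy":-198,"dz":0,"wz":0.62,"jaw":1},{"dx":-200,"dy":-233,"dz":0,"wz":0.73,"jaw":1},{"dx":-230,"dy":-268,"dz":0,"wz":0.84,"jaw":1},{"dx":-260,"dy":-303,"dz":0,"wz":0.95,"jaw":1},{"dx":-290,"dy":-338,"dz":0,"wz":1.06,"jaw":1},{"dx":-320,"dy":-373,"dz":0,"wz":1.17,"jaw":1},{"dx":-350,"dy":-408,"dz":0,"wz":1.28,"jaw":1}]'

```text
invalid input
```

```bash
python3 - <<'E'
from bench import *
from h import *
s=sense(); print(s["time"],s["tool_pos"],s["tcp_rot"],s["joint_pos"],s["finger_gap"])
q=strapframe(.89,150,45);q[2]=400
print(rel(s["tool_pos"],s["tcp_rot"],q,[180,0,66.46]))
E
```

```text
1.35 [167.9874012  576.02092331 404.6957069 ] [ 1.79998874e+02 -8.80819367e-04  1.63737101e+02] [ 6.88461403e+01  7.47216500e+00  8.52663508e+01  9.74704081e-04
  8.72604377e+01 -4.89100760e+00] 85.03373830346379
(array([-466.9, -547.2,    4.7]), array([ 0.   , -0.   ,  1.698]))
```

>>> arm_command --plan '[{"jaw":1,"dx":-20,"dy":-24,"dz":0,"wx":0,"wy":0,"wz":0.07},{"jaw":1,"dx":-50,"dy":-58,"dz":0,"wx":0,"wy":0,"wz":0.18},{"jaw":1,"dx":-80,"dy":-93,"dz":0,"wx":0,"wy":0,"wz":0.29},{"jaw":1,"dx":-110,"dy":-128,"dz":0,"wx":0,"wy":0,"wz":0.4},{"jaw":1,"dx":-140,"dy":-163,"dz":0,"wx":0,"wy":0,"wz":0.51},{"jaw":1,"dx":-170,"dy":-198,"dz":0,"wx":0,"wy":0,"wz":0.62},{"jaw":1,"dx":-200,"dy":-233,"dz":0,"wx":0,"wy":0,"wz":0.73},{"jaw":1,"dx":-230,"dy":-268,"dz":0,"wx":0,"wy":0,"wz":0.84},{"jaw":1,"dx":-260,"dy":-303,"dz":0,"wx":0,"wy":0,"wz":0.95},{"jaw":1,"dx":-290,"dy":-338,"dz":0,"wx":0,"wy":0,"wz":1.06},{"jaw":1,"dx":-320,"dy":-373,"dz":0,"wx":0,"wy":0,"wz":1.17},{"jaw":1,"dx":-350,"dy":-408,"dz":0,"wx":0,"wy":0,"wz":1.28}]' --squeeze 40

```text
time: 2.55
tool_pos: [390.0, 84.5, 405.1]
tcp_rot: [179.9, -0.0, 90.1]
ft_force: [1.2, 1.1, 0.9]
finger_gap: 0.1
```

```bash
python3 - <<'E'
from bench import *
from h import *
s=sense(); print(s["time"],s["tool_pos"],s["tcp_rot"],s["joint_pos"],s["finger_gap"])
q=strapframe(.89,150,45);q[2]=400
print(rel(s["tool_pos"],s["tcp_rot"],q,[180,0,66.46]))
E
```

```text
2.55 [390.010738    84.47413829 405.13409379] [ 1.79918732e+02 -1.33601010e-02  9.01408691e+01] [ 4.84639019e+00 -2.54536226e+01  1.14754070e+02  6.64864834e-03
  9.06174620e+01  4.70560696e+00] 0.0739234480225815
(array([-164.7,   72.6,    5.2]), array([ 0.001, -0.001,  0.413]))
```

>>> arm_command --plan '[{"jaw":1,"dx":-40,"dy":18,"dz":1,"wx":0,"wy":0,"wz":0.1},{"jaw":1,"dx":-80,"dy":35,"dz":2,"wx":0,"wy":0,"wz":0.2},{"jaw":1,"dx":-120,"dy":53,"dz":3,"wx":0,"wy":0,"wz":0.3},{"jaw":1,"dx":-150,"dy":67,"dz":4,"wx":0,"wy":0,"wz":0.37},{"jaw":1,"dx":-164,"dy":73,"dz":5,"wx":0,"wy":0,"wz":0.415},{"jaw":1,"dx":-164,"dy":73,"dz":5,"wx":0,"wy":0,"wz":0.415},{"jaw":1,"dx":-164,"dy":73,"dz":5,"wx":0,"wy":0,"wz":0.415}]'

```text
time: 3.25
tool_pos: [463.7, -76.6, 399.5]
tcp_rot: [-179.9, -0.0, 66.7]
ft_force: [-0.4, 0.7, 0.5]
finger_gap: 0.2
```

```bash
python3 - <<'E'
from bench import *
from h import *
s=sense(); print(s["time"],s["tool_pos"],s["tcp_rot"],s["joint_pos"],s["ft_force"])
w=snapshot("wrist"); cv2.imwrite("pics/w1.png",w["pixels"][:,:,::-1]); print(w["extrinsics"])
for t in ("strap_pivot","strap_push","lever_hinge","lever_end","board"):
    print(t,[(round(d["score"],2),[round(float(v),1) for v in d["pixel"]]) for d in pinpoint("wrist",t)][:2])
for P,n in ((FW(0,-120,48),"pivot"),(strapframe(.89,255,0)+[0,0,48],"tip"),(strapframe(.89,120,0)+[0,0,48],"push"),(FW(0,0,12),"board"),(FW(65,185,12),"c1"),(FW(-65,-165,12),"c2"),(FW(-65,185,12),"c3"),(FW(65,-165,12),"c4")): print(n,proj(w,P).round(1))
E
```

```text
3.25 [463.66474824 -76.61500586 399.5343024 ] [-1.79946657e+02 -2.06695201e-02  6.66771475e+01] [-1.56486032e+01 -1.29452151e+01  1.05570690e+02  2.76358189e-02
  8.74246312e+01  7.67298581e+00] [-0.42234739  0.6760529   0.54859718]
[[ 9.18357038e-01  3.75539399e-01  1.24861968e-01  4.96925816e+02]
 [-3.95752186e-01  8.72045299e-01  2.87953476e-01 -2.07479264e+00]
 [-7.47416283e-04 -3.13858498e-01  9.49469475e-01  3.69246011e+02]
 [ 0.00000000e+00  0.00000000e+00  0.00000000e+00  1.00000000e+00]]
strap_pivot [(0.64, [485.7, 129.0])]
strap_push [(0.92, [353.0, 127.9])]
lever_hinge []
lever_end []
board [(0.61, [399.5, 26.6])]
pivot [484.3 131.8]
tip [207.5 130.5]
push [354.4 131. ]
board [401.6  26. ]
c1 [ 333.9 -228. ]
c2 [439.  197.8]
c3 [ 214.3 -105.9]
c4 [545.9 122. ]
```

View pics/w1.png

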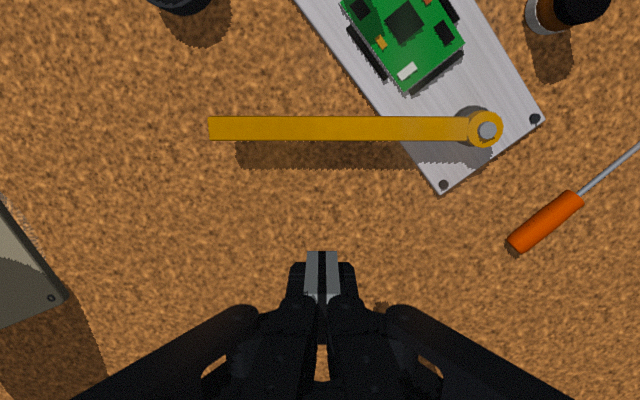

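The wrist view shows the strap level across the picture at rows 117–140. The pivot is at (485,129) against a predicted (484,132), so the pose fits to about 2 mm. The fingertips are shut at (321,255). Descending on the strap's opening side.

>>> arm_command --plan '[{"jaw":1,"dx":0,"dy":0,"dz":45,"wx":0,"wy":0,"wz":0},{"jaw":1,"dx":0,"dy":0,"dz":90,"wx":0,"wy":0,"wz":0},{"jaw":1,"dx":0,"dy":0,"dz":130,"wx":0,"wy":0,"wz":0},{"jaw":1,"dx":0,"dy":0,"dz":160,"wx":0,"wy":0,"wz":0},{"jaw":1,"dx":0,"dy":0,"dz":180,"wx":0,"wy":0,"wz":0},{"jaw":1,"dx":0,"dy":0,"dz":189,"wx":0,"wy":0,"wz":0},{"jaw":1,"dx":0,"dy":0,"dz":189,"wx":0,"wy":0,"wz":0},{"jaw":1,"dx":0,"dy":0,"dz":189,"wx":0,"wy":0,"wz":0}]'

```text
time: 4.35
tool_pos: [464.5, -77.1, 211.9]
tcp_rot: [179.9, -0.0, 66.6]
ft_force: [0.7, 0.2, 0.7]
finger_gap: -0.1
```

```bash
python3 - <<'E'
from bench import *
from h import *
s=sense(); print(s["time"],s["tool_pos"],s["tcp_rot"],s["ft_force"])
for n in ("wrist","scene"):
    w=snapshot(n); cv2.imwrite(f"pics/{n}2.png",w["pixels"][:,:,::-1])
f=toF(s["tool_pos"]); print("fixture",f)
# arc plan: offset 22 (contact) relative to centreline, radius 150, from a=.89 to 0
print(strapframe(.89,150,22))
p0=s["tool_pos"]; r0=s["tcp_rot"]
for a in np.arange(.89,-.03,-.08):
    q=strapframe(a,150,22); q[2]=p0[2]; print(round(a,2),*rel(p0,r0,q,[180,0,np.degrees(FX[2]+a)]))
E
```

```text
4.35 [464.48736149 -77.14004308 211.86325382] [ 1.79915301e+02 -1.21738985e-02  6.66448348e+01] [0.6952496  0.24450501 0.69043029]
fixture [-142.70233893  -58.18482734  211.86325382]
[472.20183644 -58.92124655   0.        ]
0.89 [19.8 -0.1  0. ] [ 0.001 -0.     0.003]
0.81 [31.8 -1.4  0. ] [ 0.001 -0.     0.083]
0.73 [44.  -1.7  0. ] [ 0.001 -0.     0.163]
0.65 [56.1 -1.   0. ] [ 0.001 -0.     0.243]
0.57 [68.1  0.7  0. ] [ 0.001 -0.     0.323]
0.49 [79.9  3.3  0. ] [ 0.001 -0.001  0.403]
0.41 [91.5  6.9  0. ] [ 0.001 -0.001  0.483]
0.33 [102.8  11.3   0. ] [ 0.001 -0.001  0.563]
0.25 [113.7  16.7   0. ] [ 0.001 -0.001  0.643]
0.17 [1.241e+02 2.290e+01 1.000e-01] [ 0.001 -0.001  0.723]
0.09 [1.34e+02 2.99e+01 1.00e-01] [ 0.001 -0.001  0.803]
0.01 [1.433e+02 3.770e+01 1.000e-01] [ 0.001 -0.001  0.883]
```

View pics/wrist2.png

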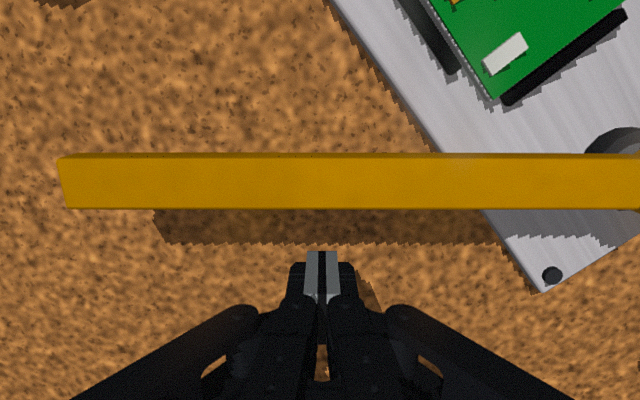

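View pics/scene2.png

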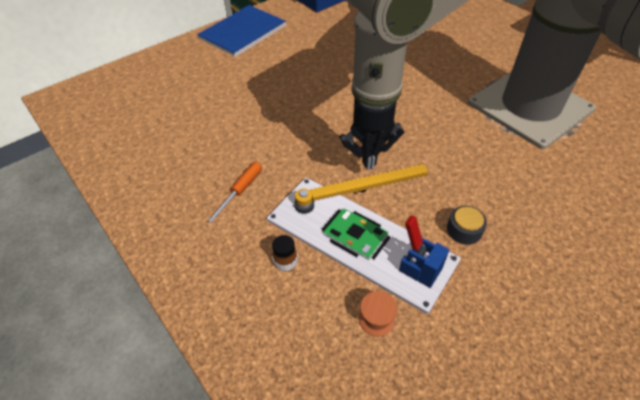

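The fingers are level with the strap and behind it, and the strap edge is at row 208 with clear bench between. Pushing along the arc about the pivot.

>>> arm_command --plan '[{"jaw":1,"dx":10,"dy":0,"dz":0,"wx":0,"wy":0,"wz":0},{"jaw":1,"dx":18,"dy":0,"dz":0,"wx":0,"wy":0,"wz":0},{"jaw":1,"dx":25,"dy":-0.7,"dz":0,"wx":0,"wy":0,"wz":0.04},{"jaw":1,"dx":32,"dy":-1.4,"dz":0,"wx":0,"wy":0,"wz":0.08},{"jaw":1,"dx":40,"dy":-1.6,"dz":0,"wx":0,"wy":0,"wz":0.135},{"jaw":1,"dx":48,"dy":-1.5,"dz":0,"wx":0,"wy":0,"wz":0.19},{"jaw":1,"dx":56,"dy":-1,"dz":0,"wx":0,"wy":0,"wz":0.243},{"jaw":1,"dx":64,"dy":0,"dz":0,"wx":0,"wy":0,"wz":0.296},{"jaw":1,"dx":72,"dy":1.5,"dz":0,"wx":0,"wy":0,"wz":0.35},{"jaw":1,"dx":80,"dy":3.3,"dz":0,"wx":0,"wy":0,"wz":0.403},{"jaw":1,"dx":88,"dy":5.8,"dz":0,"wx":0,"wy":0,"wz":0.458},{"jaw":1,"dx":91.5,"dy":7,"dz":0,"wx":0,"wy":0,"wz":0.483}]'

```text
time: 5.65
tool_pos: [507.2, 5.2, 211.0]
tcp_rot: [180.0, -0.0, 38.9]
ft_force: [-0.4, -0.9, -0.1]
finger_gap: 0.2
```

```bash
python3 - <<'E'
from bench import *
from h import *
s=sense(); print(s["time"],s["tool_pos"],s["tcp_rot"],s["ft_force"],s["wrist_torque"])
w=snapshot("wrist"); cv2.imwrite(f"pics/wrist3.png",w["pixels"][:,:,::-1])
p0=s["tool_pos"]; r0=s["tcp_rot"]; print(toF(p0))
for a in np.arange(.36,-.06,-.05):
    q=strapframe(a,150,22); q[2]=p0[2]; print(round(a,2),*rel(p0,r0,q,[180,0,np.degrees(FX[2]+a)]))
E
```

```text
5.65 [507.16069214   5.24168197 211.03858605] [ 1.79989733e+02 -2.02023082e-02  3.88789588e+01] [-0.41044586 -0.88130762 -0.09812171] [-0.11443061  0.1022673  -0.01012329]
[-79.60122891   9.82996286 211.03858605]
0.36 [ 6.8 -0.1  0. ] [ 0.    -0.     0.049]
0.31 [14.3 -0.7  0. ] [ 0.    -0.     0.099]
0.26 [21.9 -0.8  0. ] [ 0.    -0.     0.149]
0.21 [29.5 -0.6  0. ] [ 0.    -0.     0.199]
0.16 [37. -0.  0.] [ 0.    -0.     0.249]
0.11 [44.6  0.9  0. ] [ 0.    -0.     0.299]
0.06 [52.   2.3  0. ] [ 0.    -0.     0.349]
0.01 [59.4  4.   0. ] [ 0.    -0.     0.399]
-0.04 [66.7  6.1  0. ] [ 0.    -0.     0.449]
```

View pics/wrist3.png

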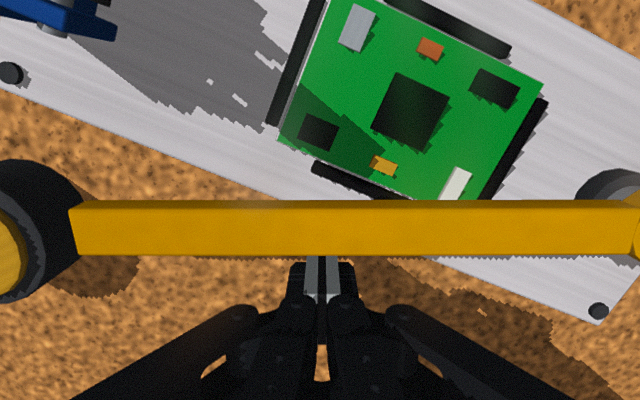

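The strap is now riding on the fingertips and rotating (edge at row 256, force about 1 N). Continuing to just short of the stop.

>>> arm_command --plan '[{"jaw":1,"dx":7,"dy":0,"dz":0,"wx":0,"wy":0,"wz":0.05},{"jaw":1,"dx":14,"dy":-0.7,"dz":0,"wx":0,"wy":0,"wz":0.1},{"jaw":1,"dx":22,"dy":-0.8,"dz":0,"wx":0,"wy":0,"wz":0.15},{"jaw":1,"dx":29.5,"dy":-0.6,"dz":0,"wx":0,"wy":0,"wz":0.2},{"jaw":1,"dx":37,"dy":0,"dz":0,"wx":0,"wy":0,"wz":0.25},{"jaw":1,"dx":44.5,"dy":1,"dz":0,"wx":0,"wy":0,"wz":0.3},{"jaw":1,"dx":50,"dy":2,"dz":0,"wx":0,"wy":0,"wz":0.335},{"jaw":1,"dx":54,"dy":2.7,"dz":0,"wx":0,"wy":0,"wz":0.363},{"jaw":1,"dx":54,"dy":2.7,"dz":0,"wx":0,"wy":0,"wz":0.363}]'

```text
time: 6.6
tool_pos: [550.7, 36.6, 210.9]
tcp_rot: [180.0, -0.0, 18.2]
ft_force: [-0.1, -0.1, 0.3]
finger_gap: 0.1
```

```bash
python3 - <<'E'
from bench import *
from h import *
s=sense(); print(s["time"],s["tool_pos"],s["tcp_rot"],s["ft_force"],s["wrist_torque"])
for n in ("wrist","top"):
    w=snapshot(n); cv2.imwrite(f"pics/{n}4.png",w["pixels"][:,:,::-1])
p0=s["tool_pos"]; r0=s["tcp_rot"]; print(toF(p0))
for a in (0.04,0.02,0,-.02,-.04):
    q=strapframe(a,150,22); q[2]=p0[2]; print(round(a,2),*rel(p0,r0,q,[180,0,np.degrees(FX[2]+a)]))
E
```

```text
6.6 [550.68874116  36.60001387 210.9002788 ] [ 1.79999330e+02 -2.74809707e-02  1.81944971e+01] [-0.10230147 -0.06693405  0.282031  ] [0.03347143 0.05104285 0.00543576]
[-29.28590918  28.44191145 210.9002788 ]
0.04 [ 1.3 -0.5  0. ] [ 0.    -0.     0.008]
0.02 [ 4.3 -0.9  0. ] [ 0.    -0.     0.028]
0 [ 7.4 -1.2  0. ] [ 0.    -0.     0.048]
-0.02 [10.4 -1.5  0. ] [-0.    -0.     0.068]
-0.04 [13.4 -1.7  0. ] [-0.    -0.     0.088]
```

View pics/wrist4.png

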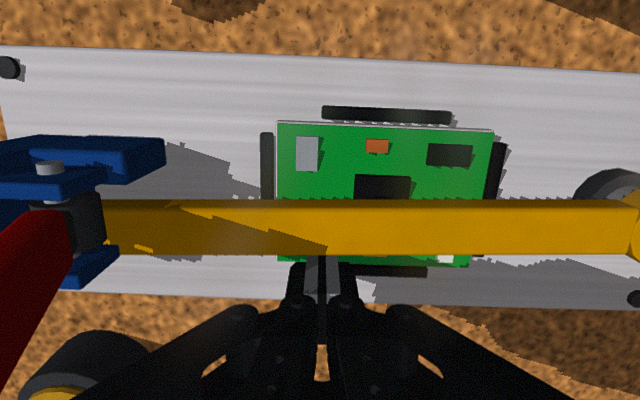

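View pics/top4.png

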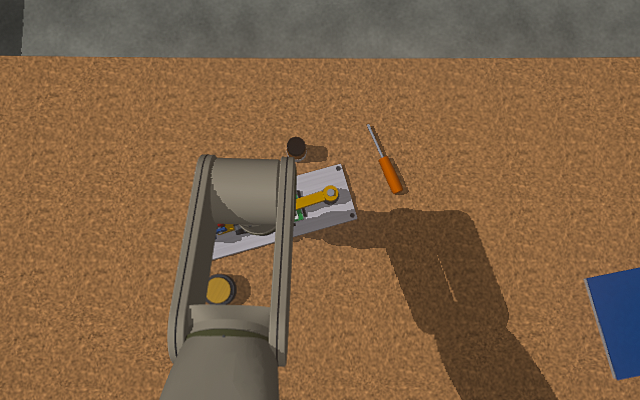

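The strap is nearly home, with the blue stop just beyond its far edge around (130,160). Creeping on with force checks.

>>> arm_command --plan '[{"jaw":1,"dx":1.5,"dy":-0.5,"dz":0,"wx":0,"wy":0,"wz":0.01},{"jaw":1,"dx":3,"dy":-0.7,"dz":0,"wx":0,"wy":0,"wz":0.02},{"jaw":1,"dx":4.5,"dy":-0.9,"dz":0,"wx":0,"wy":0,"wz":0.03},{"jaw":1,"dx":6,"dy":-1,"dz":0,"wx":0,"wy":0,"wz":0.04},{"jaw":1,"dx":7,"dy":-1.1,"dz":0,"wx":0,"wy":0,"wz":0.047},{"jaw":1,"dx":7,"dy":-1.1,"dz":0,"wx":0,"wy":0,"wz":0.047},{"jaw":1,"dx":7,"dy":-1.1,"dz":0,"wx":0,"wy":0,"wz":0.047}]'

```text
time: 7.4
tool_pos: [556.7, 39.1, 210.7]
tcp_rot: [180.0, -0.0, 15.5]
ft_force: [0.2, -0.1, -0.9]
finger_gap: 0.2
```

>>> arm_command --plan '[{"jaw":1,"dx":1,"dy":0,"dz":0,"wx":0,"wy":0,"wz":0},{"jaw":1,"dx":2,"dy":0,"dz":0,"wx":0,"wy":0,"wz":0},{"jaw":1,"dx":2,"dy":0,"dz":0,"wx":0,"wy":0,"wz":0},{"jaw":1,"dx":2,"dy":0,"dz":0,"wx":0,"wy":0,"wz":0}]'

```text
time: 7.8
tool_pos: [557.5, 39.3, 210.5]
tcp_rot: [-180.0, 0.2, 15.5]
ft_force: [-10.1, -2.8, 8.8]
finger_gap: -0.1
```

```bash
python3 - <<'E'
from bench import *
from h import *
for i in range(3):
    w=snapshot("wrist"); s=sense(); print(s["time"],s["ft_force"].round(2),s["wrist_torque"].round(3))
print(s["tool_pos"],s["tcp_rot"],toF(s["tool_pos"]))
cv2.imwrite(f"pics/wrist5.png",w["pixels"][:,:,::-1])
E
```

```text
7.85 [-9.67 -1.99  8.4 ] [-0.417  1.585  0.013]
7.9 [-9.6  -2.43  6.84] [-3.880e-01  1.521e+00  1.000e-03]
7.95 [-9.88 -2.28  7.51] [-0.394  1.57   0.02 ]
[557.51253069  39.28974684 210.48217186] [-179.98533203    0.22061876   15.4631681 ] [-21.99190308  29.21407863 210.48217186]
```

View pics/wrist5.png

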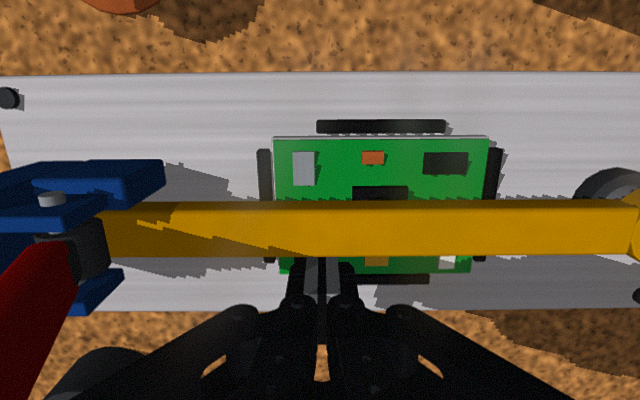

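The force jumped from 0 to about 10 N with the finger at fixture x = -22, which is exactly where home should be. So the strap is on its stop. Backing off and lifting.

>>> arm_command --plan '[{"jaw":1,"dx":-8,"dy":0,"dz":0,"wx":0,"wy":0,"wz":0},{"jaw":1,"dx":-20,"dy":0,"dz":0,"wx":0,"wy":0,"wz":0},{"jaw":1,"dx":-32,"dy":0,"dz":-5,"wx":0,"wy":0,"wz":0},{"jaw":1,"dx":-40,"dy":0,"dz":-30,"wx":0,"wy":0,"wz":0},{"jaw":1,"dx":-40,"dy":0,"dz":-70,"wx":0,"wy":0,"wz":0},{"jaw":1,"dx":-40,"dy":0,"dz":-110,"wx":0,"wy":0,"wz":0},{"jaw":1,"dx":-40,"dy":0,"dz":-145,"wx":0,"wy":0,"wz":0},{"jaw":1,"dx":-40,"dy":0,"dz":-165,"wx":0,"wy":0,"wz":0},{"jaw":1,"dx":-40,"dy":0,"dz":-165,"wx":0,"wy":0,"wz":0},{"jaw":1,"dx":-40,"dy":0,"dz":-165,"wx":0,"wy":0,"wz":0}]'

```text
time: 8.95
tool_pos: [519.9, 29.0, 375.7]
tcp_rot: [180.0, -0.1, 15.5]
ft_force: [-0.1, 0.7, 0.0]
finger_gap: 0.1
```

```bash
python3 - <<'E'
from bench import *
from h import *
w=snapshot("wrist"); s=sense(); print(s["time"],s["ft_force"].round(2),s["tool_pos"],s["tcp_rot"],s["joint_pos"])
cv2.imwrite(f"pics/wrist6.png",w["pixels"][:,:,::-1])
for t in ("strap_push","strap_pivot","lever_hinge","lever_end"):
    print(t,[(round(d["score"],2),[round(float(v),1) for v in d["pixel"]]) for d in pinpoint("wrist",t)][:2])
for n,P in dict(tip=FW(0,135,48),push=FW(0,0,48),pivot=FW(0,-120,48),hinge=FW(0,125,62)).items(): print(n,proj(w,P).round(1))
for th in (1.1,1.2,1.24,1.3,1.4): print(th,proj(w,FW(0,125-75*np.cos(th),62+75*np.sin(th))).round(1))
q=FW(0,150,s["tool_pos"][2]); print(rel(s["tool_pos"],s["tcp_rot"],q,[180,0,105.47]))
E
```

```text
9.0 [-0.07 -0.24  0.24] [519.63314149  28.9553569  374.54184679] [-1.79980354e+02  5.75453248e-02  1.54557478e+01] [-2.45679224e+00 -3.96674547e+00  1.00100076e+02  1.00047013e-03
  8.39274676e+01  7.20873635e+01]
strap_push [(0.57, [350.3, 112.0])]
strap_pivot [(0.63, [501.9, 110.6])]
lever_hinge [(0.91, [203.4, 113.8])]
lever_end [(0.6, [206.8, 123.4])]
tip [195.3 112.2]
push [356.4 112. ]
pivot [498.9 112.5]
hinge [201.6 113.5]
1.1 [221.  121.8]
1.2 [208.4 122.3]
1.24 [203.2 122.5]
1.3 [195.4 122.7]
1.4 [182.2 123.1]
(array([  61.2, -120.7,   -0. ]), array([-1.000e-03,  1.000e-03, -1.571e+00]))
```

View pics/wrist6.png

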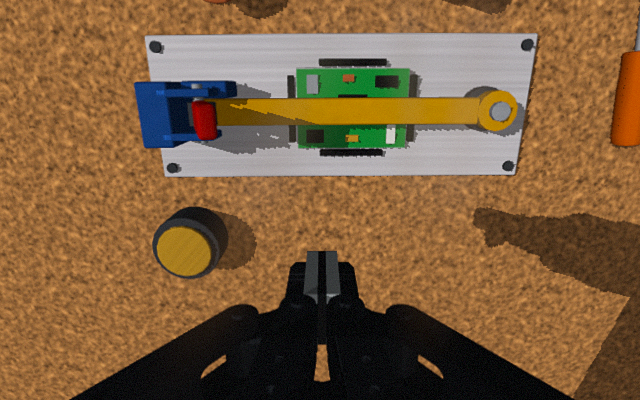

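The strap lies level over the board (rows 98–125) and seats beside the blue stop. The red lever at (205,118) still stands, at about 1.21 rad. I'll go over to the lever's outer side and turn 90°.

>>> arm_command --plan '[{"jaw":1,"dx":5,"dy":-10,"dz":0,"wx":0,"wy":0,"wz":-0.13},{"jaw":1,"dx":10,"dy":-20,"dz":0,"wx":0,"wy":0,"wz":-0.27},{"jaw":1,"dx":15,"dy":-30,"dz":0,"wx":0,"wy":0,"wz":-0.41},{"jaw":1,"dx":20,"dy":-40,"dz":0,"wx":0,"wy":0,"wz":-0.55},{"jaw":1,"dx":26,"dy":-52,"dz":0,"wx":0,"wy":0,"wz":-0.69},{"jaw":1,"dx":32,"dy":-64,"dz":0,"wx":0,"wy":0,"wz":-0.83},{"jaw":1,"dx":38,"dy":-76,"dz":0,"wx":0,"wy":0,"wz":-0.97},{"jaw":1,"dx":44,"dy":-88,"dz":0,"wx":0,"wy":0,"wz":-1.11},{"jaw":1,"dx":50,"dy":-100,"dz":0,"wx":0,"wy":0,"wz":-1.25},{"jaw":1,"dx":56,"dy":-111,"dz":0,"wx":0,"wy":0,"wz":-1.39},{"jaw":1,"dx":61,"dy":-121,"dz":0,"wx":0,"wy":0,"wz":-1.52},{"jaw":1,"dx":61,"dy":-121,"dz":0,"wx":0,"wy":0,"wz":-1.57}]'

```text
time: 10.4
tool_pos: [546.4, 163.1, 374.5]
tcp_rot: [-179.9, -0.0, 105.8]
ft_force: [-0.1, -1.0, 0.1]
finger_gap: 0.0
```

```bash
python3 - <<'E'
from bench import *
from h import *
w=snapshot("wrist"); w=snapshot("wrist"); t=snapshot("scene"); s=sense(); print(s["time"],s["ft_force"].round(2),s["tool_pos"],s["tcp_rot"],s["joint_pos"])
cv2.imwrite(f"pics/wrist7.png",w["pixels"][:,:,::-1])
cv2.imwrite(f"pics/scene7.png",t["pixels"][:,:,::-1])
print(toF(s["tool_pos"]))
q=FW(0,148,173+113); print(rel(s["tool_pos"],s["tcp_rot"],q,[180,0,105.47]))
E
```

```text
10.55 [-0.25 -0.07 -0.89] [546.37608666 161.95655416 374.7538918 ] [-1.79915610e+02 -1.68503039e-03  1.05352242e+02] [ 1.13576150e+01  3.75541504e+00  9.23652404e+01 -4.22135261e-03
  8.39636473e+01 -3.99418122e+00]
[-5.78997287e-03  1.50407217e+02  3.74753892e+02]
(array([-2.4,  0.1, 88.8]), array([-0.001, -0.   , -0.002]))
```

View pics/wrist7.png

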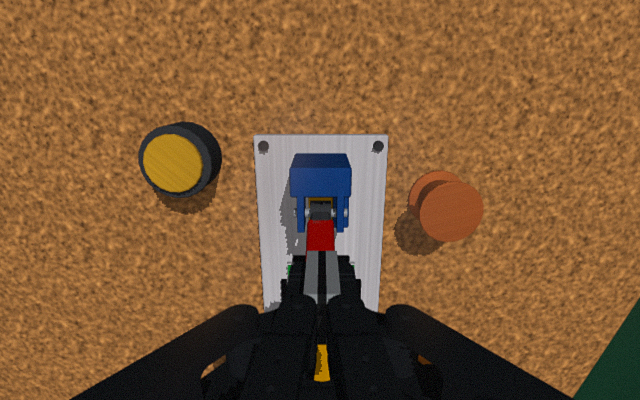

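View pics/scene7.png

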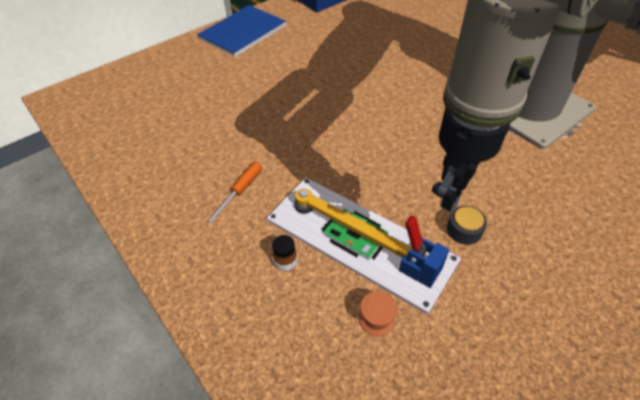

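The finger stands behind and above the lever, centred on it: red at (320,236), blue column at (320,175). Descending to a tip height of about 113 mm.

>>> arm_command --plan '[{"jaw":1,"dx":0,"dy":0,"dz":25,"wx":0,"wy":0,"wz":0},{"jaw":1,"dx":0,"dy":0,"dz":50,"wx":0,"wy":0,"wz":0},{"jaw":1,"dx":0,"dy":0,"dz":75,"wx":0,"wy":0,"wz":0},{"jaw":1,"dx":-2,"dy":0,"dz":87,"wx":0,"wy":0,"wz":0},{"jaw":1,"dx":-2,"dy":0,"dz":88,"wx":0,"wy":0,"wz":0},{"jaw":1,"dx":-2,"dy":0,"dz":88,"wx":0,"wy":0,"wz":0},{"jaw":1,"dx":-2,"dy":0,"dz":88,"wx":0,"wy":0,"wz":0}]'

```text
time: 11.25
tool_pos: [547.8, 160.0, 289.4]
tcp_rot: [179.9, 0.0, 105.4]
ft_force: [-0.2, -0.4, 0.5]
finger_gap: -0.2
```

```bash
python3 - <<'E'
from bench import *
from h import *
w=snapshot("wrist"); s=sense(); print(s["time"],s["ft_force"].round(2),s["tool_pos"],s["tcp_rot"],toF(s["tool_pos"]))
cv2.imwrite(f"pics/wrist8.png",w["pixels"][:,:,::-1])
for th in (1.24,1.2,1.1,1.,.9,.8,.7,.6,.5,.4,.3,.2,.1,.05,0):
    r=62-10*th/1.24; y=125-r*np.cos(th)+6*np.sin(th); z=62+r*np.sin(th)+6*np.cos(th)
    print(th,*rel(s["tool_pos"],s["tcp_rot"],FW(0,y+11,z+173),[180,0,105.47]))
E
```

```text
11.3 [-0.13 -0.81  1.05] [547.75604898 160.0599903  289.45002346] [1.79843689e+02 1.20030410e-02 1.05394615e+02] [  0.81830435 148.21128481 289.45002346]
1.24 [-23.4  -0.8   3.3] [ 0.003  0.    -0.001]
1.2 [-25.6  -0.8   3.5] [ 0.003  0.    -0.001]
1.1 [-31.   -0.8   4.4] [ 0.003  0.    -0.001]
1.0 [-36.3  -0.8   5.8] [ 0.003  0.    -0.001]
0.9 [-41.5  -0.8   7.8] [ 0.003  0.    -0.001]
0.8 [-46.6  -0.8  10.4] [ 0.003  0.    -0.001]
0.7 [-51.4  -0.8  13.6] [ 0.003  0.    -0.001]
0.6 [-56.   -0.8  17.2] [ 0.003  0.    -0.001]
0.5 [-60.2  -0.8  21.4] [ 0.003  0.    -0.001]
0.4 [-64.   -0.8  26. ] [ 0.003  0.    -0.001]
0.3 [-67.4  -0.8  31.1] [ 0.003  0.    -0.001]
0.2 [-70.2  -0.8  36.6] [ 0.003  0.    -0.001]
0.1 [-72.5  -0.8  42.4] [ 0.003  0.    -0.001]
0.05 [-73.4  -0.8  45.4] [ 0.003  0.    -0.001]
0 [-74.2  -0.9  48.5] [ 0.003  0.    -0.001]
```

View pics/wrist8.png

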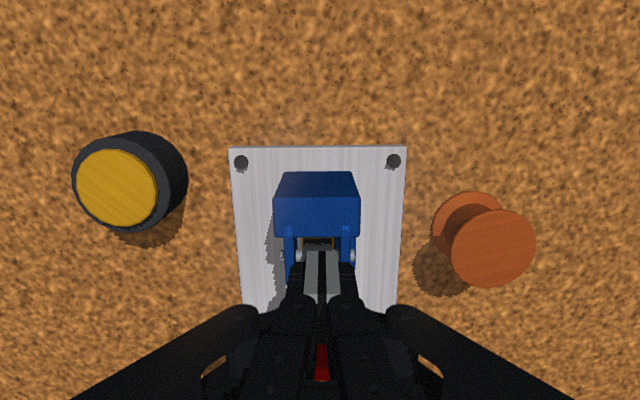

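>>> arm_command --plan '[{"jaw":1,"dx":-10,"dy":0,"dz":0,"wx":0,"wy":0,"wz":0},{"jaw":1,"dx":-18,"dy":-0.5,"dz":0,"wx":0,"wy":0,"wz":0},{"jaw":1,"dx":-24,"dy":-0.8,"dz":1,"wx":0,"wy":0,"wz":0},{"jaw":1,"dx":-28,"dy":-0.8,"dz":2,"wx":0,"wy":0,"wz":0},{"jaw":1,"dx":-32,"dy":-0.8,"dz":3,"wx":0,"wy":0,"wz":0},{"jaw":1,"dx":-36,"dy":-0.8,"dz":4,"wx":0,"wy":0,"wz":0},{"jaw":1,"dx":-41,"dy":-0.8,"dz":6,"wx":0,"wy":0,"wz":0},{"jaw":1,"dx":-46,"dy":-0.8,"dz":8.5,"wx":0,"wy":0,"wz":0},{"jaw":1,"dx":-46,"dy":-0.8,"dz":8.5,"wx":0,"wy":0,"wz":0},{"jaw":1,"dx":-46,"dy":-0.8,"dz":8.5,"wx":0,"wy":0,"wz":0}]'

```text
time: 12.3
tool_pos: [558.5, 114.9, 278.9]
tcp_rot: [-180.0, 0.0, 105.4]
ft_force: [-0.1, -0.6, -0.6]
finger_gap: -0.1
```

```bash
python3 - <<'E'
from bench import *
from h import *
w=snapshot("wrist"); t=snapshot("scene"); s=sense(); print(s["time"],s["ft_force"].round(2),s["tool_pos"],s["tcp_rot"],toF(s["tool_pos"]))
im=t["pixels"][:,:,::-1]; cv2.imwrite(f"pics/scene9.png",cv2.resize(im[120:320,250:510],None,fx=3,fy=3,interpolation=cv2.INTER_CUBIC))
for th in (.9,.8,.7,.6,.5,.4,.3,.2,.1,.05,0):
    r=62-10*th/1.24; y=125-r*np.cos(th)+6*np.sin(th); z=62+r*np.sin(th)+6*np.cos(th)
    print(th,*rel(s["tool_pos"],s["tcp_rot"],FW(0,y+11,z+173),[180,0,105.47]))
E
```

```text
12.4 [-0.59  0.08 -0.34] [558.52686112 115.16617938 279.15348923] [-1.79984620e+02  3.14011574e-02  1.05403547e+02] [ -0.77569108 102.07102222 279.15348923]
0.9 [ 4.6  0.8 -2.5] [-0.     0.001 -0.001]
0.8 [-0.5  0.8  0.1] [-0.     0.001 -0.001]
0.7 [-5.3  0.8  3.3] [-0.     0.001 -0.001]
0.6 [-9.9  0.8  6.9] [-0.     0.001 -0.001]
0.5 [-14.1   0.8  11.1] [-0.     0.001 -0.001]
0.4 [-17.9   0.8  15.7] [-0.     0.001 -0.001]
0.3 [-21.2   0.8  20.8] [-0.     0.001 -0.001]
0.2 [-24.    0.8  26.3] [-0.     0.001 -0.001]
0.1 [-26.3   0.8  32.1] [-0.     0.001 -0.001]
0.05 [-27.3   0.8  35.1] [-0.     0.001 -0.001]
0 [-28.    0.8  38.2] [-0.     0.001 -0.001]
```

View pics/scene9.png

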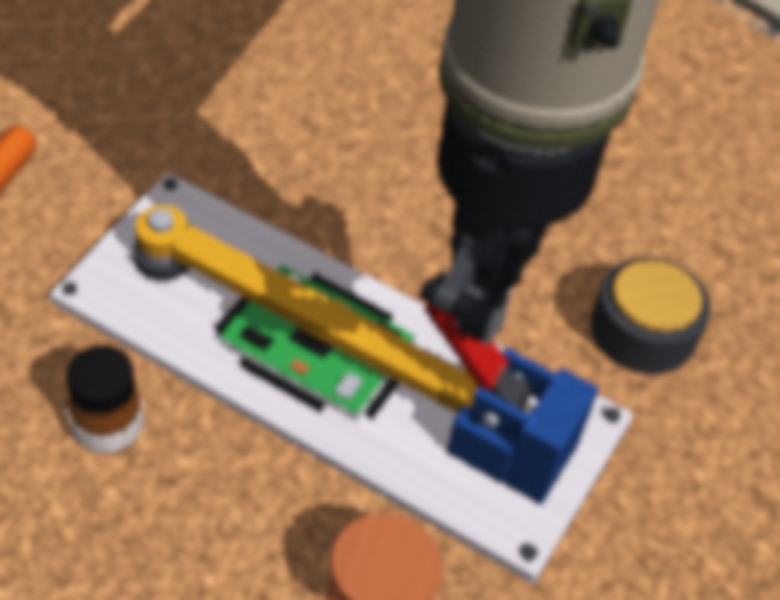

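The lever is being tipped over by the finger: red runs from (435,305) to (500,375), leaning well over the strap. Continuing the arc.

>>> arm_command --plan '[{"jaw":1,"dx":-3,"dy":0.3,"dz":2,"wx":0,"wy":0,"wz":0},{"jaw":1,"dx":-6,"dy":0.5,"dz":4,"wx":0,"wy":0,"wz":0},{"jaw":1,"dx":-10,"dy":0.8,"dz":7,"wx":0,"wy":0,"wz":0},{"jaw":1,"dx":-14,"dy":0.8,"dz":11,"wx":0,"wy":0,"wz":0},{"jaw":1,"dx":-18,"dy":0.8,"dz":15.5,"wx":0,"wy":0,"wz":0},{"jaw":1,"dx":-21,"dy":0.8,"dz":20.5,"wx":0,"wy":0,"wz":0},{"jaw":1,"dx":-24,"dy":0.8,"dz":26,"wx":0,"wy":0,"wz":0},{"jaw":1,"dx":-25.5,"dy":0.8,"dz":29.5,"wx":0,"wy":0,"wz":0},{"jaw":1,"dx":-26.5,"dy":0.8,"dz":32.5,"wx":0,"wy":0,"wz":0},{"jaw":1,"dx":-27,"dy":0.8,"dz":34.5,"wx":0,"wy":0,"wz":0},{"jaw":1,"dx":-27,"dy":0.8,"dz":34.5,"wx":0,"wy":0,"wz":0},{"jaw":1,"dx":-27,"dy":0.8,"dz":34.5,"wx":0,"wy":0,"wz":0}]'

```text
time: 13.6
tool_pos: [566.3, 89.4, 244.5]
tcp_rot: [-180.0, 0.0, 105.4]
ft_force: [0.4, 0.5, 0.2]
finger_gap: -0.1
```

```bash
python3 - <<'E'
from bench import *
from h import *
s=sense(); print(s["time"],s["ft_force"].round(2),s["tool_pos"],s["tcp_rot"],toF(s["tool_pos"]))
print(rel(s["tool_pos"],s["tcp_rot"],FW(0,74,68+173),[180,0,105.47]))
E
```

```text
13.6 [0.42 0.52 0.21] [566.33651407  89.40621521 244.47030725] [-1.79964596e+02  2.37989819e-02  1.05416334e+02] [-1.19967102e-01  7.51612385e+01  2.44470307e+02]
(array([-1.2,  0.1,  3.5]), array([-0.001,  0.   , -0.001]))
```

>>> arm_command --plan '[{"jaw":1,"dx":-0.5,"dy":0,"dz":1,"wx":0,"wy":0,"wz":0},{"jaw":1,"dx":-1,"dy":0,"dz":2,"wx":0,"wy":0,"wz":0},{"jaw":1,"dx":-1,"dy":0,"dz":3,"wx":0,"wy":0,"wz":0},{"jaw":1,"dx":-1,"dy":0,"dz":4,"wx":0,"wy":0,"wz":0},{"jaw":1,"dx":-1,"dy":0,"dz":4,"wx":0,"wy":0,"wz":0},{"jaw":1,"dx":-1,"dy":0,"dz":4,"wx":0,"wy":0,"wz":0}]'

```text
time: 14.2
tool_pos: [566.8, 88.6, 241.3]
tcp_rot: [180.0, 0.0, 105.4]
ft_force: [-3.0, -0.1, 7.5]
finger_gap: -0.3
```

>>> arm_command --plan '[{"jaw":1,"dx":0,"dy":0,"dz":0.5,"wx":0,"wy":0,"wz":0},{"jaw":1,"dx":0,"dy":0,"dz":1,"wx":0,"wy":0,"wz":0},{"jaw":1,"dx":0,"dy":0,"dz":1,"wx":0,"wy":0,"wz":0},{"jaw":1,"dx":0,"dy":0,"dz":1,"wx":0,"wy":0,"wz":0}]'

```text
time: 14.6
tool_pos: [566.9, 88.6, 241.1]
tcp_rot: [180.0, 0.0, 105.4]
ft_force: [-6.4, 0.1, 13.1]
finger_gap: 0.1
```

```bash
python3 - <<'E'
from bench import *
from h import *
t=snapshot("scene"); s=sense(); print(s["time"],s["ft_force"].round(2),s["tool_pos"],s["tcp_rot"],toF(s["tool_pos"]))
im=t["pixels"][:,:,::-1]; cv2.imwrite(f"pics/scene10.png",cv2.resize(im[120:320,250:510],None,fx=3,fy=3,interpolation=cv2.INTER_CUBIC))
E
```

```text
14.65 [-6.84 -0.31 14.17] [566.89423402  88.62408545 241.14279619] [1.79976982e+02 1.38051496e-02 1.05417738e+02] [2.08928559e-01 7.42586832e+01 2.41142796e+02]
```

View pics/scene10.png

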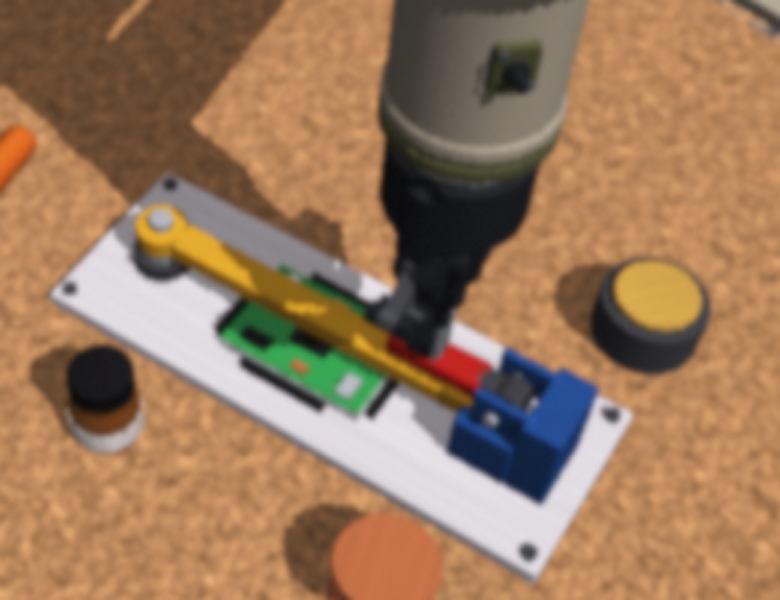

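The force rises with no motion at tip height 68.1 mm, so the lever is flat on its limit. Lifting straight up and moving clear.

>>> arm_command --plan '[{"jaw":1,"dx":0,"dy":0,"dz":-4,"wx":0,"wy":0,"wz":0},{"jaw":1,"dx":0,"dy":0,"dz":-15,"wx":0,"wy":0,"wz":0},{"jaw":1,"dx":0,"dy":0,"dz":-45,"wx":0,"wy":0,"wz":0},{"jaw":1,"dx":0,"dy":0,"dz":-85,"wx":0,"wy":0,"wz":0},{"jaw":1,"dx":0,"dy":0,"dz":-125,"wx":0,"wy":0,"wz":0},{"jaw":1,"dx":30,"dy":20,"dz":-150,"wx":0,"wy":0,"wz":0},{"jaw":1,"dx":65,"dy":50,"dz":-160,"wx":0,"wy":0,"wz":0},{"jaw":1,"dx":100,"dy":80,"dz":-165,"wx":0,"wy":0,"wz":0},{"jaw":1,"dx":135,"dy":105,"dz":-165,"wx":0,"wy":0,"wz":0},{"jaw":1,"dx":165,"dy":120,"dz":-165,"wx":0,"wy":0,"wz":0},{"jaw":1,"dx":170,"dy":120,"dz":-165,"wx":0,"wy":0,"wz":0},{"jaw":1,"dx":170,"dy":120,"dz":-165,"wx":0,"wy":0,"wz":0}]'

```text
time: 15.85
tool_pos: [636.9, 285.5, 404.4]
tcp_rot: [-180.0, 0.0, 105.5]
ft_force: [0.6, 0.0, -0.9]
finger_gap: 0.3
```

```bash
python3 - <<'E'
from bench import *
from h import *
S={c:snapshot(c) for c in ("scene","top","wrist")}; s=sense(); print(s["time"],s["ft_force"].round(2),s["tool_pos"],s["tcp_rot"])
for c,(x,y,w,h) in dict(scene=(190,120,320,200),top=(160,110,260,200),wrist=(0,0,640,400)).items():
    f=min(780/w,600/h); cv2.imwrite(f"pics/{c}11.png",cv2.resize(np.ascontiguousarray(S[c]["pixels"][y:y+h,x:x+w,::-1]),None,fx=f,fy=f,interpolation=cv2.INTER_CUBIC))
P=dict(strap_pivot=FW(0,-120,48),strap_push=FW(0,0,48),lever_hinge=FW(0,125,62),lever_end=FW(0,50,62),board=FW(0,0,12),spool=None,jar=None,tin=None,screwdriver=None)
for c in ("scene","top"):
    for t,X in P.items():
        print(c,t,[(round(d["score"],2),[round(float(v),1) for v in d["pixel"]]) for d in pinpoint(c,t)][:1],"pred",None if X is None else proj(S[c],X).round(1))
E
```

```text
16.0 [-0.82  0.09  0.7 ] [637.29357791 283.24198306 404.94703671] [1.79999112e+02 2.84463800e-02 1.05357067e+02]
scene strap_pivot [(0.91, [301.6, 193.5])] pred [303.3 195. ]
scene strap_push [(0.59, [356.4, 219.8])] pred [355.9 223.5]
scene lever_hinge [(0.64, [421.8, 252.0])] pred [418.4 252.3]
scene lever_end [(0.81, [379.7, 228.5])] pred [380.2 231.8]
scene board [(0.94, [353.1, 234.9])] pred [355.1 234.9]
scene spool [(0.97, [376.5, 318.2])] pred None
scene jar [(0.85, [281.6, 261.7])] pred None
scene tin [(0.81, [461.7, 228.5])] pred None
scene screwdriver [(0.68, [237.0, 196.5])] pred None
top strap_pivot [(0.93, [329.0, 191.1])] pred [331.  193.4]
top strap_push [(0.8, [278.6, 205.4])] pred [276.8 208.1]
top lever_hinge [] pred [218.4 222.8]
top lever_end [(0.7, [254.4, 212.8])] pred [253.3 213.3]
top board [(0.92, [276.5, 207.2])] pred [277.8 210.7]
top spool [(0.97, [213.1, 174.7])] pred None
top jar [(0.88, [291.0, 151.9])] pred None
top tin [(0.86, [220.1, 292.9])] pred None
top screwdriver [(0.66, [380.0, 158.4])] pred None
```

View pics/scene11.png

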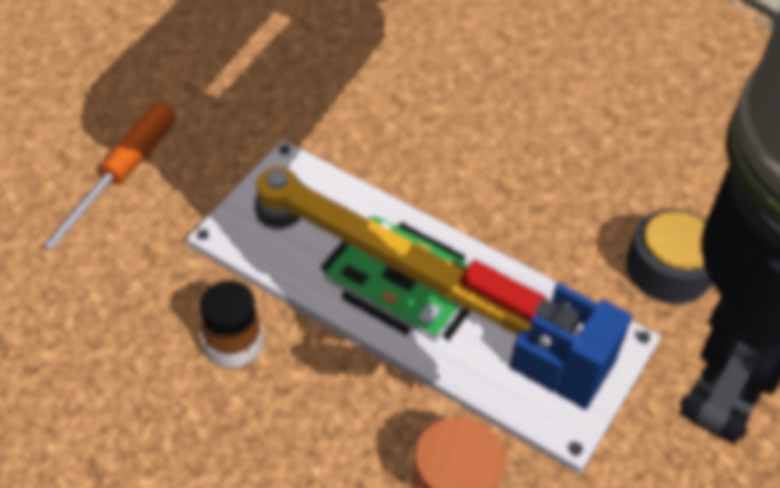

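View pics/top11.png

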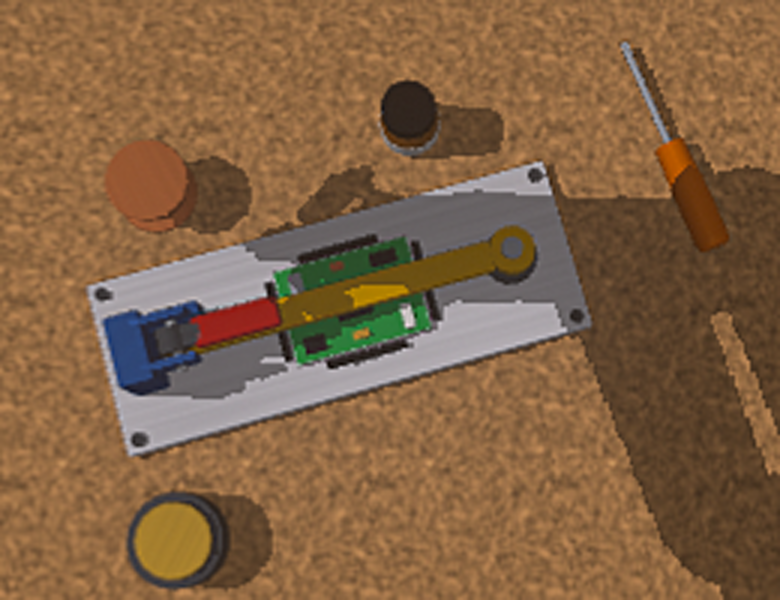

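View pics/wrist11.png

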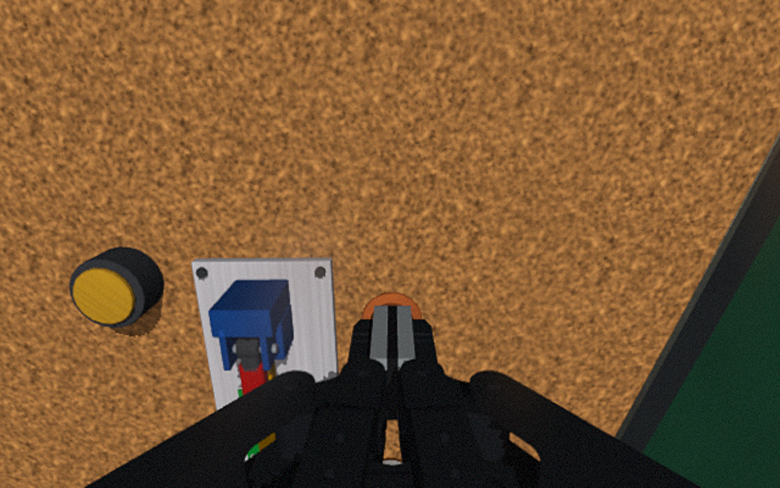

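Everything looks right: the strap is over the board, the red lever is flat on it, and nothing else has moved. One more numeric check of the strap angle, from its edges in the unobstructed wrist view and the final top view.

```bash
python3 - <<'E'
from bench import *
from h import *
def ang(s,im,cols,lo,hi):
    hsv=cv2.cvtColor(im,cv2.COLOR_BGR2HSV); m=cv2.inRange(hsv,(18,150,60),(32,255,255)); L=[]
    for c in cols:
        r=[k for k in np.nonzero(m[:,c])[0] if lo<k<hi]
        if len(r)>5: L.append(onz(s,(c,(min(r)+max(r))/2),48)[:2])
    L=np.array(L); v=cv2.fitLine(L.astype(np.float32),cv2.DIST_HUBER,0,.01,.01).ravel(); d=v[:2]*np.sign(v[1])
    return round(float(np.arctan2(-d[0],d[1])-FX[2]),4),len(L)
t=snapshot("top"); print("top",ang(t,t["pixels"][:,:,::-1].copy(),range(258,320),185,225))
# base far/near edges direction in top by corner clicks from this image
f=3.0; a=[np.array(q)/f+[160,110] for q in ((90,287),(545,162),(591,328),(131,456))]
W=[onz(t,q,12) for q in a]
for i,j in ((0,1),(3,2)): d=W[i]-W[j]; print("edge rot",round(np.arctan2(-d[0],d[1]),4))
im=cv2.imread("pics/wrist6.png")
# wrist view 6: compare slopes in image directly
hsv=cv2.cvtColor(im,cv2.COLOR_BGR2HSV); m=cv2.inRange(hsv,(18,150,60),(32,255,255)); X=[];Y=[];T=[]
for c in range(300,470,5):
    r=[k for k in np.nonzero(m[:,c])[0] if 85<k<135]; X.append(c);T.append(min(r));Y.append(max(r))
print("strap edge slopes w6",np.polyfit(X,T,1)[0],np.polyfit(X,Y,1)[0])
g=im.astype(int).min(axis=2); E=[]
for c in range(180,500,10):
    col=g[20:60,c]; 
    k=np.nonzero(col>130)[0]; E.append((c,20+k[0] if len(k) else np.nan))
E=np.array(E);E=E[~np.isnan(E[:,1])]; print("base edge slope w6",np.polyfit(E[:,0],E[:,1],1)[0])
s=sense();print(s["time"],s["ft_force"].round(1),abs(s["qd"]).max().round(2))
E
```

```text
top (0.0051, 62)
edge rot 0.2757
edge rot 0.2724
strap edge slopes w6 -0.0016501145912911903 -0.008800611153552478
base edge slope w6 -0.007221407624633453
16.95 [ 0.7  0.5 -0.4] 0.13
```

```bash
python3 -c "
from bench import *
print(hand_in())"
```

```text
the job is handed in; nothing more can be done
None
```

The board is clamped: the yellow strap is home on its stop, and the red lever was then pushed flat on top of it. I handed the job in at about 17 s of the 53 s.

- **Strap:** I pushed it round with the closed fingertips until the force jumped from 0 to about 10 N at the stop. In the final top picture it lies at 0.275 rad, and the fixture's edges measure 0.272 to 0.276 rad, so it is home within what I could measure.
- **Lever:** I pushed it over and down from its outer side. It stopped hard with the fingertip at 68.1 mm, against the 68 mm stated for flat. In the scene view its end is within about 3 pixels of the position predicted for flat.
- **Everything else:** the bench items are where they were to within the networks' few-pixel scatter, and the board looks undisturbed. I kept the fingertips about 13 mm above its highest chip. The robot ended well clear, about 230 mm above the bench, with no contact force.

**Failed or disagreed:**
- The first move call was refused because rows need all seven values; nothing moved.
- The last top view did not recognise the lever hinge.
- Pressing the strap home also showed about 8 N upward on the tool. I put that down to friction on the strap, but I did not check it separately.

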